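# Load the bench shaker low parts first and key it on

### The job

Load every blue slide box, green-banded sample jar and tall orange-capped bottle that is on the bench upright into its own kind of pocket on the shaker platform (blue mats for slide boxes, white for jars, orange for bottles), one to a pocket: first all the slide boxes, then all the jars, and the tall bottles last so they never stand in the way. Then take the key from its stand, push it fully into the lock cylinder on the yellow switch box, turn it clockwise as far as it goes to run, and leave it there. Do not disturb the other things on the bench, and if something gets knocked out of place, put it right.

Things in the scene. Friction and masses are not known exactly. Their poses are not given: they have to be found in the camera images.
- shaker: fixed white shaker, 236 (x) x 232 (y) mm; its platform floor is 70 mm above the bench, split into 2 rows of 3 pockets by walls 4 mm thick, 7 mm high. Columns: bottles (orange mats) y = +75 mm, slide boxes (blue) y = -4 mm, jars (white) y = -79 mm. Origin at the centre of its underside, z up
- box_pocket_near (a point): middle of the floor of the near pocket for a slide box (blue mat), 112 x 76 mm between its walls along the shaker's x and y; in the row nearer the robot (shaker x = -58 mm)
- box_pocket_far (a point): middle of the floor of the far pocket for a slide box (blue mat), 112 x 76 mm between its walls along the shaker's x and y; in the row farther from the robot (shaker x = +58 mm)
- jar_pocket_near (a point): middle of the floor of the near pocket for a jar (white mat), 112 x 66 mm between its walls along the shaker's x and y; in the row nearer the robot (shaker x = -58 mm)
- jar_pocket_far (a point): middle of the floor of the far pocket for a jar (white mat), 112 x 66 mm between its walls along the shaker's x and y; in the row farther from the robot (shaker x = +58 mm)
- bottle_pocket_near (a point): middle of the floor of the near pocket for a bottle (orange mat), 112 x 74 mm between its walls along the shaker's x and y; in the row nearer the robot (shaker x = -58 mm)
- bottle_pocket_far (a point): middle of the floor of the far pocket for a bottle (orange mat), 112 x 74 mm between its walls along the shaker's x and y; in the row farther from the robot (shaker x = +58 mm)
- slidebox1: flat blue slide box with a black seam and a paper label on top, 100 (x) x 60 (y) x 40 (z) mm, 120 g, lying on the bench; origin at the centre of its underside. In its pocket its long side lies along the shaker's x. May be absent
- slidebox2: flat blue slide box with a black seam and a paper label on top, 100 (x) x 60 (y) x 40 (z) mm, 120 g, lying on the bench; origin at the centre of its underside. In its pocket its long side lies along the shaker's x. May be absent
- jar1: off-white cylindrical sample jar with a green band and a white lid, 52 mm across, 75 mm tall, about 150 g, standing; straight side; origin at the centre of its underside
- jar2: off-white cylindrical sample jar with a green band and a white lid, 52 mm across, 75 mm tall, about 150 g, standing; straight side; origin at the centre of its underside
- bottle1: tall clear bottle with a paper label, 155 mm tall, about 300 g, standing; body 60 mm across up to 100 mm, shoulder, then an orange cylindrical cap 40 mm across from 122 to 155 mm (graspable as a 40 mm cylinder from 105 mm up); origin at the centre of its underside. May be absent
- bottle2: tall clear bottle with a paper label, 155 mm tall, about 300 g, standing; body 60 mm across up to 100 mm, shoulder, then an orange cylindrical cap 40 mm across from 122 to 155 mm (graspable as a 40 mm cylinder from 105 mm up); origin at the centre of its underside. May be absent
- key: key, 84 mm, 60 g, upright in the slot of a fixed grey block 50 mm high; lifts straight out. Origin at its tip, z up. From the tip: 10 mm lead-in 11 (x) x 4 (y) mm, blade 16 x 8 to 40 mm, steel collar 28 x 18 to 46, red bow 44 (x) x 12 (y) from 46 to 84 mm (pinch its 12 mm). Seated, its collar rests on the rim of the hole. Fits either way round (half turn)
- control: fixed yellow switch box of the shaker, 100 (x) x 90 (y) x 30 mm, with a steel lock cylinder (about 50 mm across) standing on its middle, whose top is 73 mm above the bench; red and green marks beside the cylinder show off and run; origin at the centre of its underside. With the switch off the key slot lies along its x
- keyhole (a point): centre of the mouth of the key slot, on the top of the lock cylinder and on its turning axis, 73 mm above the bench; the slot is 18.5 (x) x 10.5 (y) mm and 43 mm deep, open upwards; its x and y turn with the cylinder
- switch (a joint): turn of the lock cylinder: 0 off (slot along the control box's x), grows clockwise seen from above to a stop at 1.05 rad (60 degrees: run); friction about 0.06 N m, stays where it is left. The key has up to about 0.15 rad of play in the slot, so it must turn a little farther than the cylinder
- tape: roll of paper tape lying flat, 84 mm across, 24 mm high; not part of the job; origin at the centre of its underside
- reagent: small amber reagent jar with black cap, 56 mm across, 90 mm tall; not part of the job; origin at the centre of its underside
- beaker: glass beaker, 72 mm across, 85 mm tall; not part of the job; origin at the centre of its underside
- tubebox: green tube box 90 x 90 x 50 mm; not part of the job; origin at the centre of its underside
- washbottle: white wash bottle with red cap, 68 mm across, 170 mm tall; not part of the job; origin at the centre of its underside
- cream_jar: grey jar with blue lid, 64 mm across, 75 mm tall; not part of the job; origin at the centre of its underside
Mind the look-alikes: they are no part of the job. Leave any purple look-alike of the bottle1 alone. What is shaped like the jar2 but red is not meant.

How it is judged:
On the way, in this order (a step that is already met when the one before it is completed fails the run):
1. all the slide boxes that are there stand in their pockets, let go ((horizontal distance between slidebox1 and box_pocket_near below 0.034 m or horizontal distance between slidebox1 and box_pocket_far below 0.034 m) and z of slidebox1 in the frame of shaker between 0.065 and 0.075 m and angle between each of slidebox1, slidebox2's own z axis and vertical below 0.1 rad and (horizontal distance between slidebox2 and box_pocket_near below 0.034 m or horizontal distance between slidebox2 and box_pocket_far below 0.034 m) and z of slidebox2 in the frame of shaker between 0.065 and 0.075 m and contact force between the fingers and slidebox1 below 0.1 N and contact force between the fingers and slidebox2 below 0.1 N), for 0.2 s.
2. all the sample jars that are there stand in their pockets, let go ((horizontal distance between jar1 and jar_pocket_near below 0.034 m or horizontal distance between jar1 and jar_pocket_far below 0.034 m) and z of jar1 in the frame of shaker between 0.065 and 0.075 m and angle between each of jar1, jar2's own z axis and vertical below 0.1 rad and (horizontal distance between jar2 and jar_pocket_near below 0.034 m or horizontal distance between jar2 and jar_pocket_far below 0.034 m) and z of jar2 in the frame of shaker between 0.065 and 0.075 m and contact force between the fingers and jar1 below 0.1 N and contact force between the fingers and jar2 below 0.1 N), for 0.2 s.
3. all the tall bottles that are there stand in their pockets, let go ((horizontal distance between bottle1 and bottle_pocket_near below 0.034 m or horizontal distance between bottle1 and bottle_pocket_far below 0.034 m) and z of bottle1 in the frame of shaker between 0.065 and 0.075 m and angle between each of bottle1, bottle2's own z axis and vertical below 0.1 rad and (horizontal distance between bottle2 and bottle_pocket_near below 0.034 m or horizontal distance between bottle2 and bottle_pocket_far below 0.034 m) and z of bottle2 in the frame of shaker between 0.065 and 0.075 m and contact force between the fingers and bottle1 below 0.1 N and contact force between the fingers and bottle2 below 0.1 N), for 0.2 s.
4. the key is fully in the lock cylinder (horizontal distance between key and keyhole below 0.006 m and z of key in the frame of keyhole below -0.034 m and angle between key's own z axis and vertical below 0.12 rad), for 0.2 s.
5. the key and cylinder are turned clockwise to run (all of step 4 and value of joint switch above 0.9 rad), for 0.2 s.
At the end, for the whole second after the job is handed in: every slide box, jar and bottle present rests upright (0.1 rad) on the floor of a pocket of its kind, within 34 mm of its middle and 5 mm of the floor; the key is 34 mm or more down the lock cylinder, upright, within 6 mm of its axis; the cylinder reads over 0.9 rad; all at rest (all of step 5 and (horizontal distance between slidebox1 and box_pocket_near below 0.034 m or horizontal distance between slidebox1 and box_pocket_far below 0.034 m) and z of slidebox1 in the frame of shaker between 0.065 and 0.075 m and angle between each of slidebox1, slidebox2, jar1, jar2, bottle1, bottle2's own z axis and vertical below 0.1 rad and (horizontal distance between slidebox2 and box_pocket_near below 0.034 m or horizontal distance between slidebox2 and box_pocket_far below 0.034 m) and z of slidebox2 in the frame of shaker between 0.065 and 0.075 m and (horizontal distance between jar1 and jar_pocket_near below 0.034 m or horizontal distance between jar1 and jar_pocket_far below 0.034 m) and z of jar1 in the frame of shaker between 0.065 and 0.075 m and (horizontal distance between jar2 and jar_pocket_near below 0.034 m or horizontal distance between jar2 and jar_pocket_far below 0.034 m) and z of jar2 in the frame of shaker between 0.065 and 0.075 m and (horizontal distance between bottle1 and bottle_pocket_near below 0.034 m or horizontal distance between bottle1 and bottle_pocket_far below 0.034 m) and z of bottle1 in the frame of shaker between 0.065 and 0.075 m and (horizontal distance between bottle2 and bottle_pocket_near below 0.034 m or horizontal distance between bottle2 and bottle_pocket_far below 0.034 m) and z of bottle2 in the frame of shaker between 0.065 and 0.075 m and linear speed of each of slidebox1, slidebox2, jar1, jar2, bottle1, bottle2, key below 0.02 m/s); the robot touches nothing.
It fails at once if a jar or bottle stands in its pocket while a slide box has not yet been brought to its pockets (over 120 mm away) ((((horizontal distance between jar1 and jar_pocket_near below 0.034 m or horizontal distance between jar1 and jar_pocket_far below 0.034 m) and z of jar1 in the frame of shaker between 0.065 and 0.075 m and angle between jar1's own z axis and vertical below 0.1 rad) or ((horizontal distance between jar2 and jar_pocket_near below 0.034 m or horizontal distance between jar2 and jar_pocket_far below 0.034 m) and z of jar2 in the frame of shaker between 0.065 and 0.075 m and angle between jar2's own z axis and vertical below 0.1 rad) or ((horizontal distance between bottle1 and bottle_pocket_near below 0.034 m or horizontal distance between bottle1 and bottle_pocket_far below 0.034 m) and z of bottle1 in the frame of shaker between 0.065 and 0.075 m and angle between bottle1's own z axis and vertical below 0.1 rad) or ((horizontal distance between bottle2 and bottle_pocket_near below 0.034 m or horizontal distance between bottle2 and bottle_pocket_far below 0.034 m) and z of bottle2 in the frame of shaker between 0.065 and 0.075 m and angle between bottle2's own z axis and vertical below 0.1 rad)) and ((horizontal distance between slidebox1 and box_pocket_near above 0.12 m and horizontal distance between slidebox1 and box_pocket_far above 0.12 m) or (horizontal distance between slidebox2 and box_pocket_near above 0.12 m and horizontal distance between slidebox2 and box_pocket_far above 0.12 m))).
It fails at once if a bottle stands in its pocket while a jar has not yet been brought to its pockets (over 120 mm away) ((((horizontal distance between bottle1 and bottle_pocket_near below 0.034 m or horizontal distance between bottle1 and bottle_pocket_far below 0.034 m) and z of bottle1 in the frame of shaker between 0.065 and 0.075 m and angle between bottle1's own z axis and vertical below 0.1 rad) or ((horizontal distance between bottle2 and bottle_pocket_near below 0.034 m or horizontal distance between bottle2 and bottle_pocket_far below 0.034 m) and z of bottle2 in the frame of shaker between 0.065 and 0.075 m and angle between bottle2's own z axis and vertical below 0.1 rad)) and ((horizontal distance between jar1 and jar_pocket_near above 0.12 m and horizontal distance between jar1 and jar_pocket_far above 0.12 m) or (horizontal distance between jar2 and jar_pocket_near above 0.12 m and horizontal distance between jar2 and jar_pocket_far above 0.12 m))).
It fails at once if another thing on the bench is moved more than 40 mm (distance of any of tape, reagent, beaker, tubebox, washbottle, cream_jar from where it was at the start of the episode above 0.04 m).
Of slidebox1, slidebox2 only 1 to 2 are there at a start; the rules pass over those that are not, and their reading is None.
Of bottle1, bottle2 only 1 to 2 are there at a start; the rules pass over those that are not, and their reading is None.
At some moment in a run one of slidebox1, slidebox2 may be knocked a few centimetres aside while the robot is not near it.
It also fails if it takes over 210 s, if anything falls off the work surface, if the arm or the gripper's body presses on something with over 40 N, if the wrist force passes 120 N, or if a joint passes its speed limit or range.

### The arm

A 6-joint arm with a two-finger parallel gripper is mounted at the origin on the work surface. World frame = base frame: x ahead of the robot, y to its left, z up, the work surface at z = 0. Lengths are in m, angles in rad, forces in N, time in s.
With the tool pointing down it reaches from about 0.35 to 0.875 m from the base axis. Payload 4.2 kg.
Tool frame: the origin (TCP) lies between the finger pads; the fingertips stand 22 mm ahead of it and the grasp point (between the pads) lies 3 mm ahead of it; z points along the fingers, y is the line along which they close (so a half turn about z gives the same grasp; the last joint's range is limited). The gripper opens to 87 mm and grips with 3 to 60 N. Pads are 19 mm wide; open, the fingers measure 117 mm over their backs; the gripper's body (75 mm by 190 mm) begins 51 mm behind the grasp point.
Start: joints at [-0.869, 0.385, 0.008, 0, -1.194, -0.259], TCP at [0.268, -0.565, 0.245] pointing down, gripper open.
Joint ranges: [-3.14, 3.14], [-1.21, 2.06], [-1.07, 1.41], [-3.16, 2.05], [-2.99, -0.16], [-3.1, 3.1]. Speed limits (rad/s): [2.79, 2.79, 3.14, 3.14, 3.14, 3.14].

### API

Orientations are given as a 3x3 rotation matrix whose columns are the frame's x, y, z axes.
In Python, from station import * gives the robot as it stands.
- The arm moves only by the shell command python3 -m pendant 'ROWS' [FORCE]. ROWS is text: rows parted by semicolons, each of 7 numbers parted by spaces: the shift along the tool's x, y, z in m, then the turn, a rotation vector about the tool's x, y, z in rad, then the closure, from 0 (fully open) to 1 (shut). A call has 1 to 5 rows; each row is the pose to reach, as a shift and turn from the pose commanded when the call began, along the tool's axes at that moment; what a row does not reach only later rows make up. A row lasts 1/12 s, in which the tool goes at most 41.7 mm and 7.16 degrees, less where a joint would pass 70% of its speed; a pose out of reach is approached as far as the arm can. A call with a gripper value outside its range is refused whole. The fingers move at their own pace and stop on an object; FORCE is the grip in N (left out, the last holds). Time passes only in rows, so rows that repeat a pose let the fingers close. It gives the time, the measured TCP pose, the force, the opening and the grip force at its end, in the units of the state.
- get_obs(): the state, without advancing time (a new reading comes with each control period).
- camera(name): name is "scene" or "top"; returns the picture (480x640x3 uint8, blue, green, red); there is no depth.
- camera_info(name): a dict with "fx", "fy", "cx", "cy" (pixels), "k1" (the pictures are not rectified: a ray, as slopes to the right and down, at radius r is drawn at 1 + k1 r^2 times it, then the intrinsics apply), "eye" and "attitude" of the camera in the world. Camera axes: x right, y down, z forward; pixel columns grow to the right and rows downward; lengths in m; the calibration is good to about 2 mm. A picture is of the moment at which its call begins. camera_info takes no time and is no camera call.
- finish_job(): hands the job in; it is judged then, once.
The state is a dict: "t": time; "joint_pos": joint angles; "joint_vel": joint speeds; "joint_efforts": joint torques, N m; "eef_pos": TCP position; "eef_rot": TCP orientation; "contact_force": force on the tool from outside, world axes, zero at the start; "moment": the same for the moment, N m; "gripper_width": opening from 0.0 (shut) to 1.0 (fully open); "grasp_force": force on a finger pad.
Only numpy, scipy, OpenCV 4.12 (cv2) and the standard library are available. Lean on these libraries where they do the work, as an engineer would, in place of code of your own. Each camera call takes 0.05 s, during which the arm holds its last target. There are 200 camera calls.

## Working session

There is one attempt and no reset: what is moved stays moved. The work goes in short steps, Python scripts to look and compute and a shell command to move; the robot and the scene stay as the last step left them, time stands still between calls to the robot, and variables do not carry over. Pictures are saved under pics/ and viewed, at most 14 in all, crops included, and the job is handed in when it is done.

```bash
mkdir -p pics; ls; python3 - <<'E'
from station import *
import cv2
for n in("scene","top"):
    cv2.imwrite(f"pics/{n}0.png",camera(n)); print(n,camera_info(n))
o=get_obs(); print(o)
E
```

```text
pics
scene {'fx': 434.9146775978088, 'fy': 434.9146775978088, 'cx': 317.70084080229316, 'cy': 243.45205893535393, 'k1': -0.1086483128355432, 'eye': array([0.90845361, 0.36580874, 0.76774098]), 'attitude': array([[-0.76524536,  0.50780966, -0.39563733],
       [ 0.64373218,  0.60088275, -0.4738658 ],
       [-0.00290198, -0.61730809, -0.78671615]])}
top {'fx': 544.9264729227151, 'fy': 544.9264729227151, 'cx': 326.25731821425614, 'cy': 233.75037958566227, 'k1': -0.12190562120660134, 'eye': array([ 0.51542175, -0.03032234,  1.19102314]), 'attitude': array([[ 0.0079005 , -0.99915082,  0.04043782],
       [-0.99993745, -0.00821395, -0.00759122],
       [ 0.00791693, -0.04037532, -0.99915322]])}
{'t': 0.1, 'joint_pos': array([-8.69374219e-01,  3.85519436e-01,  6.79028368e-03, -4.40308712e-04,
       -1.19401461e+00, -2.58604464e-01]), 'joint_vel': array([-0.00064332, -0.00101013,  0.00321111,  0.00142925, -0.00152769,
        0.00110618]), 'joint_efforts': array([-3.37798256e-04, -3.91690886e+01,  1.87934411e+01,  4.23194110e+00,
        1.34540006e-02, -7.69540634e-05]), 'eef_pos': array([ 0.26761939, -0.56426789,  0.24355503]), 'eef_rot': array([[-9.03617454e-01, -4.28339358e-01, -9.43901312e-04],
       [-4.28340386e-01,  9.03615762e-01,  1.75187416e-03],
       [ 1.02527451e-04,  1.98733512e-03, -9.99998020e-01]]), 'contact_force': array([ 0.00569692, -0.61674942, -0.34791269]), 'moment': array([ 0.00185646,  0.01616982, -0.02620496]), 'grasp_force': 0.0, 'gripper_width': 1.0011184042300727}
```

View pics/top0.png

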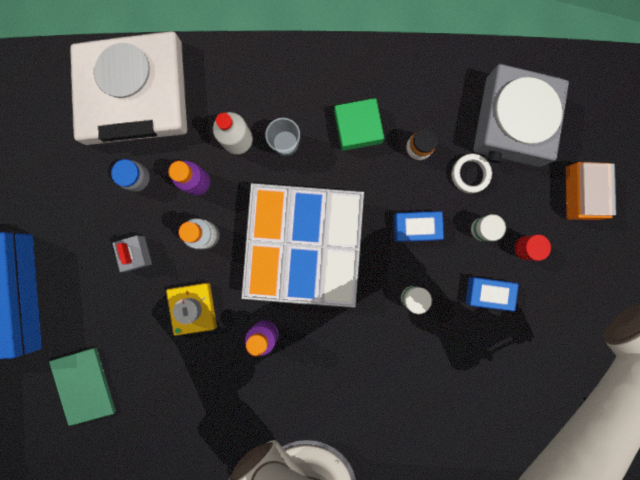

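View pics/scene0.png

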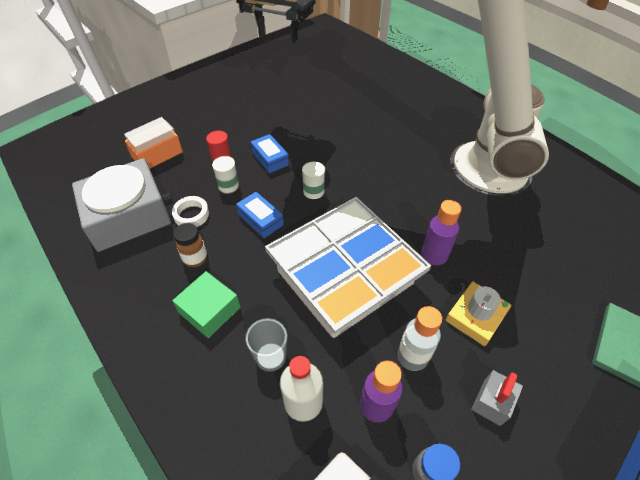

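The top view shows two blue slide boxes (419,226) and (493,294), and two green-banded jars (489,228) and (416,300). There is one clear bottle with its cap at (190,232), the shaker around (303,245), the key at (130,252) and the lock at (188,311). The purple bottles and the red jar are the look-alikes. Next I'll measure them.

```bash
cat > h.py <<'E'
from station import *
import cv2, numpy as np
from scipy.spatial.transform import Rotation as R
def world(n,px,z):
    c=camera_info(n); K=np.array([[c['fx'],0,c['cx']],[0,c['fy'],c['cy']],[0,0,1]])
    u=cv2.undistortPoints(np.array(px,float).reshape(-1,1,2),K,np.array([c['k1'],0,0,0,0.])).reshape(-1,2)
    d=np.c_[u,np.ones(len(u))]@np.array(c['attitude']).T
    e=np.array(c['eye']); return e+d*((z-e[2])/d[:,2:])
def mask(im,lo,hi):
    h=cv2.cvtColor(im,cv2.COLOR_BGR2HSV); return cv2.inRange(h,np.array(lo),np.array(hi))
def blobs(m,amin=60,roi=None):
    if roi: z=np.zeros_like(m); a,b,c,d=roi; z[b:d,a:c]=m[b:d,a:c]; m=z
    cs,_=cv2.findContours(m,cv2.RETR_EXTERNAL,cv2.CHAIN_APPROX_NONE)
    return [c[:,0,:] for c in cs if cv2.contourArea(c)>=amin]
def rect(n,c,z):
    """min-area rectangle of a contour on plane z: centre, (long, short), direction of long side deg"""
    w=world(n,c,z)[:,:2]; (cx,cy),(a,b),t=cv2.minAreaRect((w*1000).astype(np.float32))
    if a<b: a,b,t=b,a,t+90
    return np.round([cx,cy,a,b,(t+90)%180-90],1)
def go(x,y,z,yaw):
    """shift/turn (tool axes) to TCP x,y,z with finger line (tool y) at yaw deg in the world, nearest half turn"""
    o=get_obs(); r=np.array(o['eef_rot']); p=np.array(o['eef_pos'])
    best=None
    for k in(0,180,-180):
        a=np.radians(yaw+k); Y=np.array([np.cos(a),np.sin(a),0]); Z=np.array([0,0,-1.]); T=np.c_[np.cross(Y,Z),Y,Z]
        v=R.from_matrix(r.T@T).as_rotvec()
        if best is None or np.linalg.norm(v)<np.linalg.norm(best)-1e-3: best=v
    return np.round(r.T@(np.array([x,y,z])-p),4),np.round(best,3)
E
python3 - <<'E'
from h import *
im=cv2.imread('pics/top0.png')
for n,lo,hi,roi,z in[('bluebox',(95,80,60),(125,255,255),(380,190,540,330),.04),('bluemat',(95,80,60),(125,255,255),(280,180,330,310),.07),
 ('orangemat',(8,80,80),(30,255,255),(244,185,290,305),.07),('cap',(8,100,80),(25,255,255),(170,215,225,260),.155),
 ('label',(0,0,170),(180,60,255),(400,210,440,240),.04),('label',(0,0,170),(180,60,255),(475,280,515,310),.04),
 ('lid',(0,0,150),(180,70,255),(470,205,510,250),.075),('lid',(0,0,150),(180,70,255),(395,280,435,320),.075),
 ('keyred',(170,120,60),(180,255,255),(110,230,150,275),.094),('keyred',(0,150,60),(8,255,255),(110,230,150,275),.094),('yellow',(20,100,80),(35,255,255),(160,280,220,340),.03),
 ('whitemat',(0,0,120),(180,70,255),(318,185,370,310),.07)]:
    for c in blobs(mask(im,lo,hi),40,roi): print(n,rect('top',c,z),'px',c.mean(0).round(),len(c))
a=cv2.resize(im[225:345,95:225],None,fx=5,fy=4.9,interpolation=cv2.INTER_CUBIC)[:600,:800]
s=cv2.resize(cv2.imread('pics/scene0.png')[270:430,440:530],None,fx=3.5,fy=3.5)[:560]
cv2.imwrite('pics/crop1.png',a)
s=cv2.imread('pics/scene0.png')
for c in blobs(mask(s,(0,150,60),(8,255,255))|mask(s,(170,120,60),(180,255,255)),40,(470,350,540,430)): print('scene key',rect('scene',c,.094),c.mean(0),c[c[:,1].argmin()])
for c in blobs(mask(s,(8,100,80),(25,255,255)),40,(405,300,450,345)):print('scene cap',rect('scene',c,.14))
E
```

```text
bluebox [ 436.7 -394.4  111.9   63.8   82.8] px [492. 294.] 150
bluebox [ 580.1 -235.6  106.9   63.7  -87.1] px [419. 226.] 149
bluemat [479.1   9.9  98.9  55.   -3.5] px [302. 273.] 145
bluemat [594.9   2.   98.6  54.5  -3.9] px [307. 217.] 143
orangemat [484.6  88.6  99.8  56.3  -4.1] px [264. 270.] 146
orangemat [600.4  80.7  99.1  56.1  -3.9] px [268. 214.] 144
cap [557.9 223.6  45.5  39.3  72.2] px [190. 232.] 64
label [ 580.1 -238.2   60.2   34.1  -89.4] px [420. 226.] 84
label [ 435.8 -399.5   60.3   35.3   82.1] px [494. 294.] 82
lid [ 576.5 -384.5   53.5   52.1  -89.6] px [492. 227.] 71
lid [ 425.1 -228.    50.7   48.8  -33.7] px [418. 301.] 69
keyred [517.2 375.4  43.   20.9  15.6] px [123. 253.] 55
yellow [399.5 248.4 101.8  97.7  10.1] px [191. 308.] 173
whitemat [533.5 -60.4 237.2  94.2  -3.7] px [339. 245.] 311
scene key [526.3 380.4  59.   16.1  15.2] [506.78787879 387.01515152] [511 372]
scene cap [558.4 225.5  57.3  41.4  27.5]
```

View pics/crop1.png

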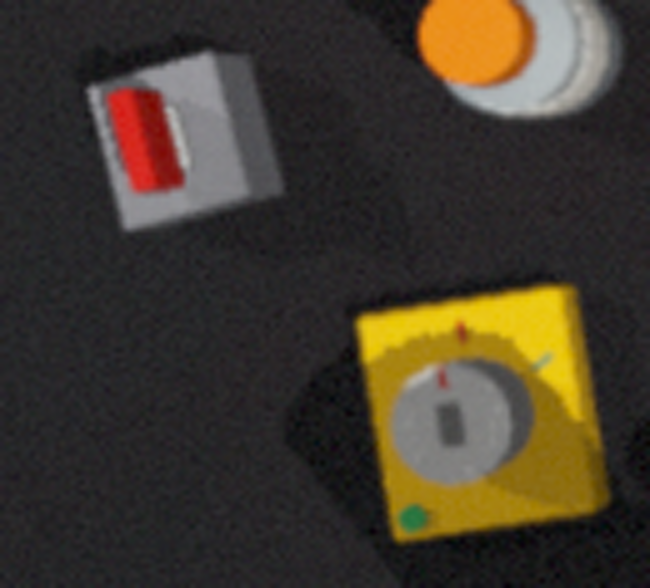

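The crop shows the lock slot along the control box's x (yaw about 10°), with the run tick clockwise at the upper right. The red key bow is upright at yaw about 15°. The mats measure the right spacing (116 mm and 79 mm). I'll start with slide box 2.

```bash
python3 -c "
from h import *
print(go(.436,-.399,.12,172.5))"
```

```text
(array([-0.223 ,  0.077 ,  0.1237]), array([ 0.002,  0.001, -0.997]))
```

```bash
python3 -m pendant '-0.16 0.055 0.03 0 0 -0.55 0;-0.16 0.055 0.03 0 0 -0.55 0;-0.16 0.055 0.03 0 0 -0.55 0;-0.16 0.055 0.03 0 0 -0.55 0;-0.16 0.055 0.03 0 0 -0.55 0' 20; python3 -c "
from h import *
print(go(.436,-.399,.12,172.5))"
```

```text
t: 0.52
eef_pos: [0.3917, -0.4422, 0.2127]
eef_rot: [[-0.538, -0.843, -0.001], [-0.843, 0.538, 0.003], [-0.002, 0.003, -1.0]]
contact_force: [-0.8, 0.1, -0.4]
gripper_width: 0.997
grasp_force: 0.0
(array([-0.06  , -0.0144,  0.0927]), array([ 0.002,  0.002, -0.437]))
```

```bash
python3 -m pendant '-0.06 -0.0144 0.093 0 0 -0.437 0;-0.06 -0.0144 0.093 0 0 -0.437 0;-0.06 -0.0144 0.093 0 0 -0.437 0;-0.06 -0.0144 0.093 0 0 -0.437 0;-0.06 -0.0144 0.093 0 0 -0.437 0' >/dev/null;python3 -m pendant '0 0 0 0 0 0 0;0 0 0 0 0 0 0;0 0 0 0 0 0 0';  python3 - <<'E'
from h import *
print(go(.436,-.399,.034,172.5))
im=camera('top'); cv2.imwrite('pics/t1.png',im)
for r,l in((400,210,440,240),'1'),((475,280,515,310),'2'):
    for c in blobs(mask(im,(0,0,170),(180,60,255)),40,r): print(l,rect('top',c,.04))
E
```

```text
t: 1.18
eef_pos: [0.4338, -0.4048, 0.1226]
eef_rot: [[-0.142, -0.99, 0.002], [-0.99, 0.142, -0.001], [0.001, -0.002, -1.0]]
contact_force: [0.3, -0.0, -0.3]
gripper_width: 1.0
grasp_force: 0.0
(array([-0.0061, -0.0012,  0.0886]), array([-0.002, -0.001, -0.012]))
1 [ 580.1 -238.2   60.2   34.1  -89.4]
2 [ 434.9 -400.    85.7   62.   -90. ]
```

```bash
python3 -m pendant '-0.006 -0.001 0.04 0 0 -0.012 0;-0.006 -0.001 0.08 0 0 -0.012 0;-0.006 -0.001 0.0886 0 0 -0.012 0;-0.006 -0.001 0.0886 0 0 -0.012 0' ;python3 -m pendant '0 0 0 0 0 0 1;0 0 0 0 0 0 1;0 0 0 0 0 0 1;0 0 0 0 0 0 1;0 0 0 0 0 0 1' 25;python3 -m pendant '0 0 -0.03 0 0 0 1;0 0 -0.07 0 0 0 1;0 0 -0.11 0 0 0 1;0 0 -0.15 0 0 0 1;0 0 -0.15 0 0 0 1'; python3 - <<'E'
from h import *
print(go(.595,.002,.185,86.1))
E
```

```text
t: 1.57
eef_pos: [0.4334, -0.3976, 0.0305]
eef_rot: [[-0.13, -0.992, -0.006], [-0.992, 0.13, 0.003], [-0.002, 0.006, -1.0]]
contact_force: [0.2, 0.8, 0.4]
gripper_width: 1.0
grasp_force: 0.0
t: 1.98
eef_pos: [0.436, -0.3986, 0.0344]
eef_rot: [[-0.129, -0.992, 0.002], [-0.992, 0.129, -0.001], [0.001, -0.002, -1.0]]
contact_force: [-1.3, -0.1, 1.9]
gripper_width: 0.71
grasp_force: 0.4
t: 2.4
eef_pos: [0.4394, -0.4013, 0.193]
eef_rot: [[-0.127, -0.992, 0.015], [-0.992, 0.127, -0.011], [0.009, -0.016, -1.0]]
contact_force: [0.3, -0.7, -0.6]
gripper_width: 0.687
grasp_force: 25.0
(array([-0.4198, -0.1032,  0.0058]), array([-0.02 ,  0.005,  1.512]))
```

```bash
python3 -m pendant '-0.03 -0.008 0 0 0 0.1 1;-0.06 -0.015 0 0 0 0.2 1;-0.09 -0.022 0 0 0 0.3 1;-0.12 -0.03 0 0 0 0.4 1;-0.14 -0.034 0 0 0 0.5 1' >/dev/null
python3 -m pendant '-0.03 0.008 0 0 0 0.1 1;-0.06 0.015 0 0 0 0.2 1;-0.09 0.023 0 0 0 0.3 1;-0.12 0.031 0 0 0 0.4 1;-0.14 0.037 0 0 0 0.5 1' >/dev/null
python3 -m pendant '-0.023 0.02 0 0 0 0.1 1;-0.046 0.04 0 0 0 0.2 1;-0.07 0.06 0 0 0 0.3 1;-0.09 0.08 0 0 0 0.4 1;-0.105 0.1 0 0 0 0.51 1' >/dev/null
python3 -m pendant '0 0 0 0 0 0 1;0 0 0 0 0 0 1;0 0 0 0 0 0 1'
python3 - <<'E'
from h import *
print(go(.595,.002,.185,86.1))
im=camera('scene'); cv2.imwrite('pics/s2.png',im)
E
```

```text
t: 3.9
eef_pos: [0.5913, 0.0063, 0.1828]
eef_rot: [[-0.998, 0.067, -0.001], [0.067, 0.998, -0.0], [0.001, -0.0, -1.0]]
contact_force: [0.3, -2.0, -1.8]
gripper_width: 0.691
grasp_force: 25.0
(array([-0.004 , -0.004 , -0.0022]), array([-0.   , -0.001,  0.001]))
```

View pics/s2.png

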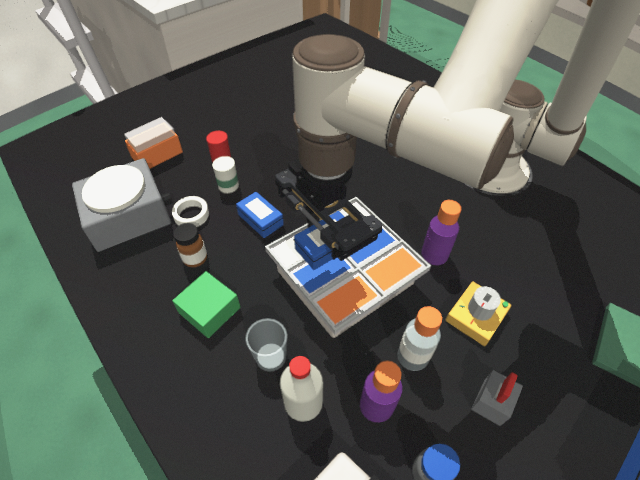

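The box is held level over the far blue pocket at about (320,245). Lowering it now.

```bash
python3 -m pendant '-0.004 -0.004 0.02 0 0 0 1;-0.004 -0.004 0.05 0 0 0 1;-0.004 -0.004 0.065 0 0 0 1;-0.004 -0.004 0.072 0 0 0 1;-0.004 -0.004 0.072 0 0 0 1'; python3 -m pendant '0 0 0.002 0 0 0 1;0 0 0.004 0 0 0 1;0 0 0.004 0 0 0 1'
```

```text
t: 4.37
eef_pos: [0.5943, 0.0009, 0.1093]
eef_rot: [[-0.998, 0.069, -0.004], [0.069, 0.998, -0.001], [0.004, -0.001, -1.0]]
contact_force: [-0.5, -0.0, -1.0]
gripper_width: 0.687
grasp_force: 25.0
t: 4.62
eef_pos: [0.5961, 0.0022, 0.1079]
eef_rot: [[-0.998, 0.068, 0.002], [0.068, 0.998, 0.0], [-0.002, 0.001, -1.0]]
contact_force: [1.1, 0.1, -1.4]
gripper_width: 0.689
grasp_force: 25.0
```

```bash
python3 -m pendant '0 0 0.002 0 0 0 1;0 0 0.002 0 0 0 0;0 0 0.002 0 0 0 0;0 0 0.002 0 0 0 0;0 0 0.002 0 0 0 0'>/dev/null; python3 -m pendant '0 0 0 0 0 0 0;0 0 -0.03 0 0 0 0;0 0 -0.07 0 0 0 0;0 0 -0.1 0 0 0 0;0 0 -0.1 0 0 0 0'; python3 - <<'E'
from h import *
print(go(.580,-.238,.12,0.6),get_obs()['joint_pos'].round(2))
im=camera('top'); cv2.imwrite('pics/t3.png',im)
for c in blobs(mask(im,(95,80,60),(125,255,255)),100,(280,170,520,330)): print(rect('top',c,.04),rect('top',c,.11))
for c in blobs(mask(im,(0,0,170),(180,60,255)),40,(385,200,455,250)): print(rect('top',c,.04))
E
```

```text
t: 5.45
eef_pos: [0.5995, 0.0025, 0.2129]
eef_rot: [[-0.998, 0.067, 0.015], [0.067, 0.998, 0.001], [-0.014, 0.002, -1.0]]
contact_force: [1.1, -0.1, 0.6]
gripper_width: 0.996
grasp_force: 0.0
(array([ 0.0047, -0.2415,  0.0923]), array([0.013, 0.01 , 1.494])) [ 0.28  0.36 -0.12  0.   -1.08 -1.91]
[478.1  11.  101.2  56.   -3.9] [480.4   8.5  95.   52.6  -3.9]
[561.1   8.   63.4  29.6 -89.5] [558.3   5.7  59.6  27.8 -89.5]
[ 580.2 -235.5  107.    63.9  -87.3] [ 576.2 -223.   100.5   60.   -87.3]
[ 580.1 -238.2   60.2   34.1  -89.4]
```

View pics/t3.png

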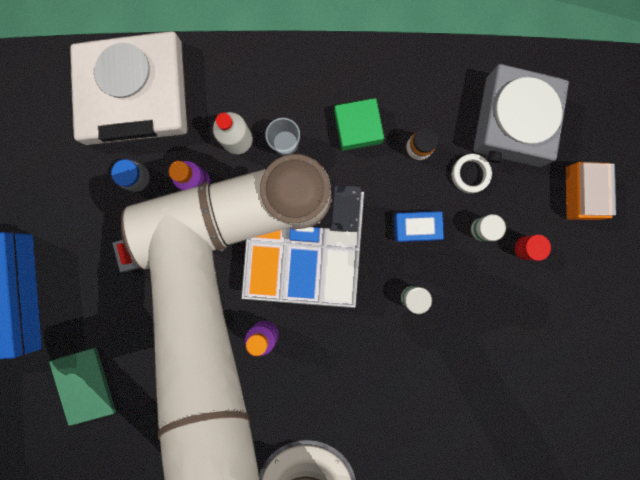

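```bash
python3 -m pendant '0 -0.04 0 0 0 -0.1 0;0 -0.08 0 0 0 -0.22 0;0 -0.12 0 0 0 -0.34 0;0 -0.16 0 0 0 -0.46 0;0 -0.2 0 0 0 -0.58 0' >/dev/null
python3 -m pendant '0 0 0 0 0 -0.58 0;0 0 0 0 0 -0.58 0;0 0 0 0 0 -0.58 0;0 0 0 0 0 -0.58 0;0 0 0 0 0 -0.58 0' >/dev/null
python3 -m pendant '0 0 0 0 0 -0.49 0;0 0 0 0 0 -0.49 0;0 0 0 0 0 -0.49 0;0 0 0 0 0 -0.49 0;0 0 0 0 0 -0.49 0' >/dev/null
python3 -m pendant '0 0 0 0 0 0 0;0 0 0 0 0 0 0;0 0 0 0 0 0 0'; python3 - <<'E'
from h import *
print(go(.580,-.238,.034,180.6))
E
```

```text
t: 7.0
eef_pos: [0.5821, -0.1931, 0.2045]
eef_rot: [[-0.003, -1.0, -0.001], [-1.0, 0.003, 0.0], [-0.0, 0.001, -1.0]]
contact_force: [0.3, -0.4, -0.2]
gripper_width: 0.995
grasp_force: 0.0
(array([0.0449, 0.0019, 0.1705]), array([ 0.001,  0.   , -0.014]))
```

```bash
python3 -m pendant '0.03 0.002 0 0 0 -0.014 0;0.045 0.002 0.04 0 0 -0.014 0;0.045 0.002 0.08 0 0 -0.014 0;0.045 0.002 0.11 0 0 -0.014 0;0.045 0.002 0.11 0 0 -0.014 0' ; python3 -c "
from h import *
print(go(.580,-.238,.034,180.6))
im=camera('top');cv2.imwrite('pics/t4.png',im)
for c in blobs(mask(im,(95,80,60),(125,255,255)),100,(380,170,520,330)): print(rect('top',c,.04))
"
```

```text
t: 7.42
eef_pos: [0.5752, -0.2373, 0.0877]
eef_rot: [[0.009, -1.0, -0.014], [-1.0, -0.009, 0.004], [-0.004, 0.014, -1.0]]
contact_force: [-0.6, 0.2, 0.0]
gripper_width: 1.003
grasp_force: 0.0
(array([ 0.0009, -0.0056,  0.0536]), array([ 0.014,  0.004, -0.002]))
[ 556.5 -203.    40.5   17.   -89.6]
```

```bash
python3 -m pendant '0 0 0.03 0 0 0 0;0 0 0.06 0 0 0 0;0 0 0.06 0 0 0 0;0 0 0.06 0 0 0 0' ;python3 -m pendant '0 0 0 0 0 0 1;0 0 0 0 0 0 1;0 0 0 0 0 0 1;0 0 0 0 0 0 1;0 0 0 0 0 0 1' >/dev/null;python3 -m pendant '0 0 0 0 0 0 1;0 0 0 0 0 0 1;0 0 0 0 0 0 1'; python3 -m pendant '0 0 -0.03 0 0 0 1;0 0 -0.07 0 0 0 1;0 0 -0.11 0 0 0 1;0 0 -0.15 0 0 0 1;0 0 -0.15 0 0 0 1'; python3 - <<'E'
from h import *
print(go(.479,.010,.185,86.1))
E
```

```text
t: 7.8
eef_pos: [0.5809, -0.2382, 0.0361]
eef_rot: [[0.013, -1.0, 0.0], [-1.0, -0.013, -0.001], [0.001, -0.0, -1.0]]
contact_force: [0.9, -0.3, 0.1]
gripper_width: 0.998
grasp_force: 0.0
t: 8.47
eef_pos: [0.5803, -0.2382, 0.0359]
eef_rot: [[0.013, -1.0, 0.0], [-1.0, -0.013, -0.0], [0.0, -0.0, -1.0]]
contact_force: [-2.6, 0.9, 5.0]
gripper_width: 0.691
grasp_force: 24.8
t: 8.88
eef_pos: [0.5849, -0.2397, 0.1946]
eef_rot: [[0.014, -1.0, 0.017], [-1.0, -0.014, -0.006], [0.006, -0.017, -1.0]]
contact_force: [1.8, -0.8, 0.0]
gripper_width: 0.69
grasp_force: 24.8
(array([-0.2512,  0.1025,  0.0064]), array([-0.009, -0.017, -1.488]))
```

```bash
python3 -m pendant '-0.02 0.008 0 0 0 -0.1 1;-0.04 0.016 0 0 0 -0.2 1;-0.06 0.024 0 0 0 -0.3 1;-0.07 0.03 0 0 0 -0.4 1;-0.084 0.034 0 0 0 -0.5 1' >/dev/null
python3 -m pendant '-0.02 -0.002 0 0 0 -0.1 1;-0.04 -0.004 0 0 0 -0.2 1;-0.06 -0.006 0 0 0 -0.3 1;-0.08 -0.008 0 0 0 -0.4 1;-0.09 -0.01 0 0 0 -0.5 1' >/dev/null
python3 -m pendant '-0.015 -0.01 0 0 0 -0.1 1;-0.03 -0.02 0 0 0 -0.2 1;-0.045 -0.03 0 0 0 -0.3 1;-0.06 -0.04 0 0 0 -0.4 1;-0.074 -0.052 0 0 0 -0.488 1' >/dev/null
python3 -m pendant '0 0 0 0 0 0 1;0 0 0 0 0 0 1;0 0 0 0 0 0 1'
python3 - <<'E'
from h import *
print(go(.479,.010,.109,86.1))
E
```

```text
t: 10.38
eef_pos: [0.4745, 0.012, 0.1846]
eef_rot: [[0.997, -0.071, -0.0], [-0.071, -0.997, -0.0], [-0.0, 0.0, -1.0]]
contact_force: [-1.5, 0.4, -1.8]
gripper_width: 0.69
grasp_force: 24.8
(array([0.0046, 0.0016, 0.0756]), array([ 0.   ,  0.   , -0.003]))
```

```bash
python3 -m pendant '0.004 0.002 0.02 0 0 0 1;0.004 0.002 0.05 0 0 0 1;0.004 0.002 0.068 0 0 0 1;0.004 0.002 0.076 0 0 0 1;0.004 0.002 0.076 0 0 0 1'; python3 -m pendant '0 0 0.001 0 0 0 1;0 0 0.001 0 0 0 0;0 0 0.001 0 0 0 0;0 0 0.001 0 0 0 0;0 0 0.001 0 0 0 0'; python3 -m pendant '0 0 0 0 0 0 0;0 0 -0.03 0 0 0 0;0 0 -0.07 0 0 0 0;0 0 -0.1 0 0 0 0;0 0 -0.1 0 0 0 0';python3 -m pendant '-0.01 0.04 0 0 0 0 0;-0.02 0.08 0 0 0 0 0;-0.03 0.12 0 0 0 0 0;-0.04 0.16 0 0 0 0 0;-0.05 0.2 0 0 0 0 0' >/dev/null; python3 -m pendant '0 0 0 0 0 0 0;0 0 0 0 0 0 0;0 0 0 0 0 0 0'; python3 - <<'E'
from h import *
im=camera('top'); cv2.imwrite('pics/t5.png',im)
for c in blobs(mask(im,(95,80,60),(125,255,255)),100,(270,170,540,330)): print(rect('top',c,.11))
for c in blobs(mask(im,(0,0,170),(180,60,255)),40,(285,180,328,310)): print('label',rect('top',c,.11))
for c in blobs(mask(im,(0,0,150),(180,70,255)),200,(470,205,510,250)): print('lid',rect('top',c,.075))
print(go(.425,-.228,.16,90-3.9))
E
```

```text
t: 10.8
eef_pos: [0.4779, 0.0089, 0.1075]
eef_rot: [[0.997, -0.072, -0.003], [-0.072, -0.997, -0.002], [-0.003, 0.002, -1.0]]
contact_force: [-0.5, -0.0, -1.7]
gripper_width: 0.689
grasp_force: 24.8
t: 11.22
eef_pos: [0.479, 0.01, 0.1088]
eef_rot: [[0.998, -0.07, 0.002], [-0.07, -0.998, 0.001], [0.002, -0.001, -1.0]]
contact_force: [0.3, 0.4, -0.5]
gripper_width: 0.908
grasp_force: 0.0
t: 11.63
eef_pos: [0.4824, 0.0106, 0.2149]
eef_rot: [[0.998, -0.069, 0.014], [-0.069, -0.998, 0.003], [0.014, -0.004, -1.0]]
contact_force: [0.1, -0.3, -0.1]
gripper_width: 0.995
grasp_force: 0.0
t: 12.3
eef_pos: [0.4145, -0.1863, 0.208]
eef_rot: [[0.997, -0.071, 0.0], [-0.071, -0.997, 0.0], [0.0, -0.0, -1.0]]
contact_force: [0.6, -0.6, -0.3]
gripper_width: 0.999
grasp_force: 0.0
[486.1  10.2  87.3  59.2  -2.5]
[594.6   3.5 100.1  59.5  -3.6]
label [419.7   0.5  83.1  19.8 -89.5]
label [594.5   3.4  60.9  34.9  -3.8]
label [5.854e+02 2.100e+00 1.335e+02 8.380e+01 4.000e-01]
lid [ 576.5 -384.5   53.5   52.1  -89.6]
(array([0.0132, 0.0415, 0.048 ]), array([-0.   , -0.   , -0.002]))
```

View pics/t5.png

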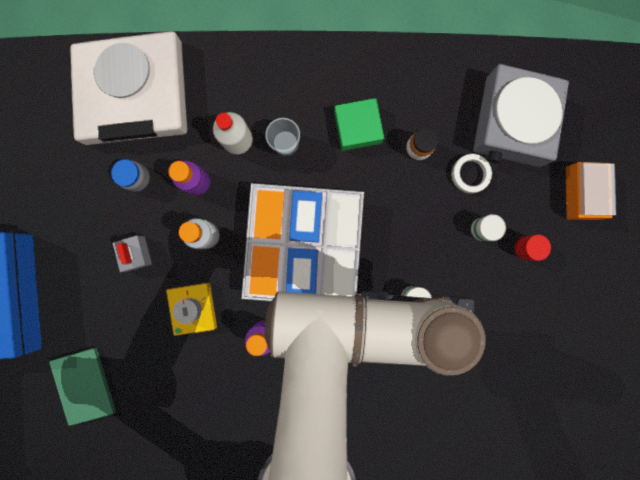

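Both slide boxes lie in the blue pockets (about (306,216) and (302,271)), flat and within 2 mm of centre. Jars next.

```bash
python3 -m pendant '0.013 0.0415 0 0 0 0.12 0;0.013 0.0415 0 0 0 0.24 0;0.013 0.0415 0 0 0 0.36 0;0.013 0.0415 0 0 0 0.48 0;0.013 0.0415 0 0 0 0.58 0' >/dev/null
python3 -m pendant '0 0 0 0 0 0.12 0;0 0 0 0 0 0.24 0;0 0 0 0 0 0.36 0;0 0 0 0 0 0.48 0;0 0 0 0 0 0.58 0' >/dev/null
python3 -m pendant '0 0 0 0 0 0.12 0;0 0 0 0 0 0.24 0;0 0 0 0 0 0.36 0;0 0 0 0 0 0.41 0;0 0 0 0 0 0.41 0' >/dev/null
python3 -m pendant '0 0 0 0 0 0 0;0 0 0 0 0 0 0;0 0 0 0 0 0 0'; python3 - <<'E'
from h import *
print(go(.425,-.228,.052,176.1))
E
```

```text
t: 13.85
eef_pos: [0.4248, -0.228, 0.208]
eef_rot: [[-0.068, -0.998, 0.0], [-0.998, 0.068, -0.0], [0.0, -0.0, -1.0]]
contact_force: [-0.5, 0.4, -0.7]
gripper_width: 0.996
grasp_force: 0.0
(array([ 0.    , -0.0002,  0.156 ]), array([-0., -0.,  0.]))
```

```bash
python3 -m pendant '0 0 0.04 0 0 0 0;0 0 0.08 0 0 0 0;0 0 0.12 0 0 0 0;0 0 0.15 0 0 0 0;0 0 0.156 0 0 0 0' >/dev/null;python3 -m pendant '0 0 0 0 0 0 1;0 0 0 0 0 0 1;0 0 0 0 0 0 1;0 0 0 0 0 0 1;0 0 0 0 0 0 1' >/dev/null;python3 -m pendant '0 0 0 0 0 0 1;0 0 0 0 0 0 1;0 0 0 0 0 0 1;0 0 0 0 0 0 1'; python3 -m pendant '0 0 -0.03 0 0 0 1;0 0 -0.07 0 0 0 1;0 0 -0.11 0 0 0 1;0 0 -0.14 0 0 0 1;0 0 -0.14 0 0 0 1'>/dev/null; python3 -m pendant '-0.025 -0.025 0 0 0 0 1;-0.05 -0.05 0 0 0 0 1;-0.075 -0.075 0 0 0 0 1;-0.1 -0.1 0 0 0 0 1;-0.125 -0.12 0 0 0 0 1' >/dev/null;python3 -m pendant '-0.025 -0.02 0 0 0 0 1;-0.041 -0.034 0 0 0 0 1;-0.041 -0.034 0 0 0 0 1;-0.041 -0.034 0 0 0 0 1'; python3 - <<'E'
from h import *
print(go(.590,-.073,.125,176.1))
E
```

```text
t: 15.02
eef_pos: [0.425, -0.2286, 0.0529]
eef_rot: [[-0.069, -0.998, 0.001], [-0.998, 0.069, -0.0], [0.0, -0.001, -1.0]]
contact_force: [-0.7, 1.5, 6.7]
gripper_width: 0.591
grasp_force: 25.0
t: 16.18
eef_pos: [0.5894, -0.0726, 0.1902]
eef_rot: [[-0.068, -0.998, -0.003], [-0.998, 0.068, 0.0], [-0.0, 0.003, -1.0]]
contact_force: [-0.9, 0.1, -2.2]
gripper_width: 0.594
grasp_force: 25.0
(array([ 0.0004, -0.0008,  0.0652]), array([ 0.003,  0.   , -0.   ]))
```

```bash
python3 -m pendant '0 0 0.03 0 0 0 1;0 0 0.05 0 0 0 1;0 0 0.06 0 0 0 1;0 0 0.066 0 0 0 1;0 0 0.066 0 0 0 1'; python3 -m pendant '0 0 0.001 0 0 0 1;0 0 0.001 0 0 0 0;0 0 0.001 0 0 0 0;0 0 0.001 0 0 0 0;0 0 0.001 0 0 0 0'; python3 -m pendant '0 0 0 0 0 0 0;0 0 -0.03 0 0 0 0;0 0 -0.07 0 0 0 0;0 0 -0.1 0 0 0 0;0 0 -0.1 0 0 0 0' >/dev/null;python3 -m pendant '0.04 0 0 0 0 0 0;0.08 0 0 0 0 0 0;0.12 0 0 0 0 0 0;0.16 0 0 0 0 0 0;0.2 0 0 0 0 0 0' >/dev/null; python3 -m pendant '0.04 -0.008 0 0 0 0 0;0.08 -0.008 0 0 0 0 0;0.112 -0.008 0 0 0 0 0;0.112 -0.008 0 0 0 0 0;0.112 -0.008 0 0 0 0 0' >/dev/null; python3 -m pendant '0 0 0 0 0 0 0;0 0 0 0 0 0 0'; python3 - <<'E'
from h import *
im=camera('top'); cv2.imwrite('pics/t6.png',im)
for c in blobs(mask(im,(95,80,60),(125,255,255)),100,(270,170,540,330)): print(rect('top',c,.11))
for c in blobs(mask(im,(0,0,150),(180,70,255)),200,(318,180,370,310)): print('lid',rect('top',c,.145))
print(go(.5765,-.3845,.052,176.1))
E
```

```text
t: 16.6
eef_pos: [0.5886, -0.0743, 0.1248]
eef_rot: [[-0.07, -0.998, -0.003], [-0.998, 0.07, -0.0], [0.001, 0.003, -1.0]]
contact_force: [-0.1, -0.3, -0.8]
gripper_width: 0.595
grasp_force: 25.0
t: 17.02
eef_pos: [0.5902, -0.0735, 0.126]
eef_rot: [[-0.069, -0.998, 0.002], [-0.998, 0.069, 0.0], [-0.0, -0.002, -1.0]]
contact_force: [0.1, 0.4, -0.1]
gripper_width: 0.813
grasp_force: 0.0
t: 18.43
eef_pos: [0.5762, -0.3842, 0.2251]
eef_rot: [[-0.068, -0.998, 0.0], [-0.998, 0.068, 0.0], [-0.0, -0.0, -1.0]]
contact_force: [0.6, 1.2, -0.1]
gripper_width: 0.999
grasp_force: 0.0
[480.7  10.7  99.1  59.5  -2.4]
[594.3   2.8  99.7  60.   -3.8]
lid [531.7 -58.  221.3  87.6  -3.8]
(array([ 4.000e-04, -1.000e-04,  1.733e-01]), array([-0.,  0.,  0.]))
```

View pics/t6.png

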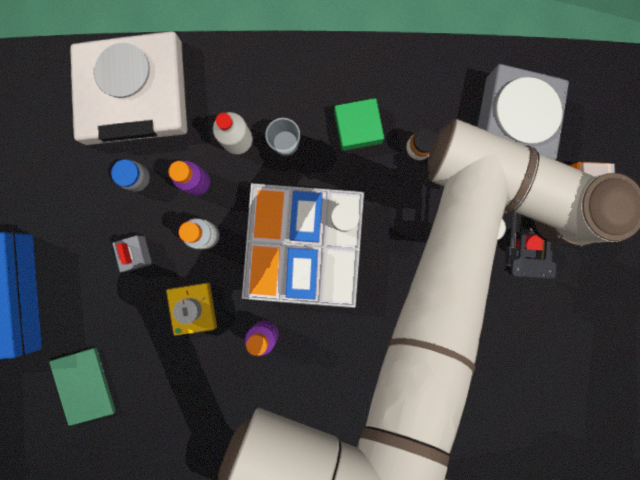

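The first jar stands in the far white pocket (345,216). Picking the second.

```bash
python3 -m pendant '0 0 0.04 0 0 0 0;0 0 0.08 0 0 0 0;0 0 0.12 0 0 0 0;0 0 0.16 0 0 0 0;0 0 0.173 0 0 0 0';python3 -m pendant '0 0 0 0 0 0 1;0 0 0 0 0 0 1;0 0 0 0 0 0 1;0 0 0 0 0 0 1;0 0 0 0 0 0 1' >/dev/null;python3 -m pendant '0 0 0 0 0 0 1;0 0 0 0 0 0 1;0 0 0 0 0 0 1;0 0 0 0 0 0 1'; python3 -m pendant '0 0 -0.03 0 0 0 1;0 0 -0.07 0 0 0 1;0 0 -0.11 0 0 0 1;0 0 -0.14 0 0 0 1;0 0 -0.14 0 0 0 1'>/dev/null; python3 -m pendant '-0.03 0.012 0 0 0 0 1;-0.06 0.024 0 0 0 0 1;-0.095 0.037 0 0 0 0 1;-0.126 0.05 0 0 0 0 1;-0.156 0.062 0 0 0 0 1' >/dev/null;python3 -m pendant '-0.03 0.012 0 0 0 0 1;-0.06 0.024 0 0 0 0 1;-0.095 0.037 0 0 0 0 1;-0.126 0.05 0 0 0 0 1;-0.156 0.062 0 0 0 0 1' >/dev/null; python3 -m pendant '0 0 0 0 0 0 1;0 0 0 0 0 0 1;0 0 0 0 0 0 1'; python3 - <<'E'
from h import *
print(go(.474,-.065,.124,176.1))
E
```

```text
t: 18.9
eef_pos: [0.5728, -0.382, 0.0456]
eef_rot: [[-0.069, -0.998, -0.01], [-0.998, 0.069, 0.006], [-0.005, 0.01, -1.0]]
contact_force: [-0.7, 0.6, -1.4]
gripper_width: 0.999
grasp_force: 0.0
t: 19.65
eef_pos: [0.5764, -0.3856, 0.0536]
eef_rot: [[-0.069, -0.998, 0.001], [-0.998, 0.069, -0.001], [0.001, -0.001, -1.0]]
contact_force: [-1.8, 0.9, 5.4]
gripper_width: 0.591
grasp_force: 25.0
t: 21.15
eef_pos: [0.4739, -0.0655, 0.1917]
eef_rot: [[-0.069, -0.998, -0.0], [-0.998, 0.069, -0.0], [0.0, 0.0, -1.0]]
contact_force: [-0.1, 0.2, -2.0]
gripper_width: 0.589
grasp_force: 25.0
(array([-0.0005, -0.    ,  0.0677]), array([ 0.   , -0.   , -0.001]))
```

```bash
python3 -m pendant '0 0 0.03 0 0 0 1;0 0 0.05 0 0 0 1;0 0 0.06 0 0 0 1;0 0 0.067 0 0 0 1;0 0 0.067 0 0 0 1'; python3 -m pendant '0 0 0.001 0 0 0 1;0 0 0.001 0 0 0 0;0 0 0.001 0 0 0 0;0 0 0.001 0 0 0 0;0 0 0.001 0 0 0 0'; python3 -m pendant '0 0 0 0 0 0 0;0 0 -0.03 0 0 0 0;0 0 -0.07 0 0 0 0;0 0 -0.11 0 0 0 0;0 0 -0.14 0 0 0 0' >/dev/null;python3 -m pendant '-0.035 -0.008 0 0 0 0 0;-0.07 -0.016 0 0 0 0 0;-0.1 -0.024 0 0 0 0 0;-0.13 -0.03 0 0 0 0 0;-0.16 -0.035 0 0 0 0 0' >/dev/null; python3 -m pendant '-0.035 -0.008 0 0 0 0 0;-0.07 -0.016 0 0 0 0 0;-0.1 -0.024 0 0 0 0 0;-0.134 -0.029 0 0 0 0 0;-0.134 -0.029 0 0 0 0 0' >/dev/null; python3 -m pendant '0 0 0 0 0 0 0;0 0 0 0 0 0 0'; python3 - <<'E'
from h import *
im=camera('scene'); cv2.imwrite('pics/s7.png',im)
im=camera('top'); cv2.imwrite('pics/t7.png',im)
print(go(.558,.224,.138,176.1), get_obs()['joint_pos'].round(2))
a=cv2.imread('pics/top0.png')
# bottle cap top disc: far-from-nadir edge of the orange blob
c=blobs(mask(a,(8,100,80),(25,255,255)),40,(170,215,225,260))[0]; w=world('top',c,.155)
print('cap ymax',w[:,1].max(),'x range',w[:,0].min(),w[:,0].max())
E
```

```text
t: 21.57
eef_pos: [0.4739, -0.0667, 0.124]
eef_rot: [[-0.071, -0.997, -0.002], [-0.997, 0.071, -0.001], [0.001, 0.002, -1.0]]
contact_force: [0.7, -0.5, -1.9]
gripper_width: 0.591
grasp_force: 25.0
t: 21.98
eef_pos: [0.4744, -0.0655, 0.1245]
eef_rot: [[-0.07, -0.998, 0.001], [-0.998, 0.07, 0.0], [-0.0, -0.001, -1.0]]
contact_force: [0.1, 0.4, -0.4]
gripper_width: 0.81
grasp_force: 0.0
t: 23.4
eef_pos: [0.5579, 0.2231, 0.2637]
eef_rot: [[-0.069, -0.998, -0.001], [-0.998, 0.069, -0.001], [0.001, 0.001, -1.0]]
contact_force: [-0.3, 0.0, 0.4]
gripper_width: 0.997
grasp_force: 0.0
(array([-1.700e-03,  1.000e-04,  1.262e-01]), array([ 0.   , -0.   , -0.002])) [ 0.65  0.33 -0.02  0.   -1.22 -0.72]
cap ymax 0.2460509085769603 x range 0.5393999772234992 0.5796252650577935
```

View pics/s7.png

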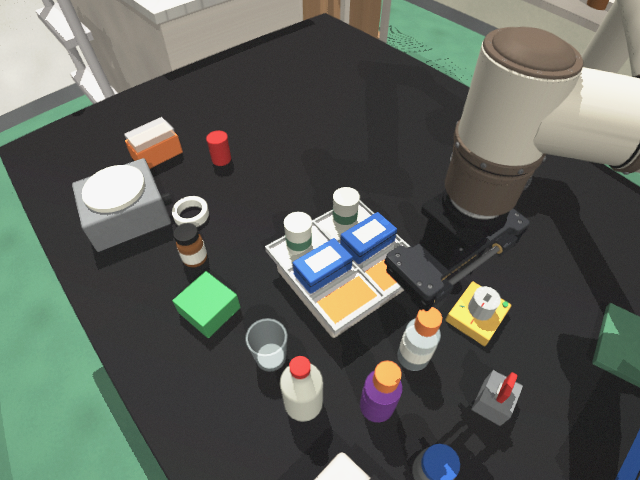

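View pics/t7.png

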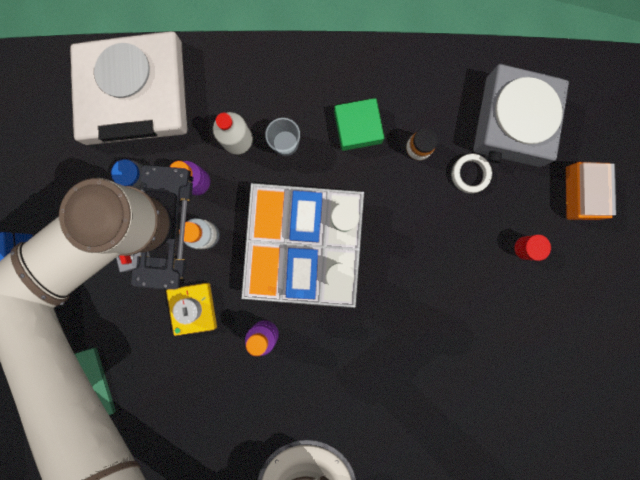

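All four loaded correctly: the jars stand at (345,215) and (340,263), and nothing else has moved. Now the bottle.

```bash
python3 -m pendant '-0.003 -0.0015 0.04 0 0 0 0;-0.003 -0.0015 0.08 0 0 0 0;-0.003 -0.0015 0.11 0 0 0 0;-0.003 -0.0015 0.126 0 0 0 0;-0.003 -0.0015 0.126 0 0 0 0';python3 -m pendant '0 0 0 0 0 0 1;0 0 0 0 0 0 1;0 0 0 0 0 0 1;0 0 0 0 0 0 1;0 0 0 0 0 0 1' 30 >/dev/null;python3 -m pendant '0 0 0 0 0 0 1;0 0 0 0 0 0 1;0 0 0 0 0 0 1;0 0 0 0 0 0 1;0 0 0 0 0 0 1'; python3 -m pendant '0 0 -0.02 0 0 0 1;0 0 -0.05 0 0 0 1;0 0 -0.08 0 0 0 1;0 0 -0.11 0 0 0 1;0 0 -0.12 0 0 0 1'; python3 -m pendant '0.03 -0.01 0 0 0 0 1;0.06 -0.02 0 0 0 0 1;0.09 -0.03 0 0 0 0 1;0.12 -0.04 0 0 0 0 1;0.142 -0.05 0 0 0 0 1' >/dev/null; python3 -m pendant '0 0 0 0 0 0 1;0 0 0 0 0 0 1;0 0 0 0 0 0 1'; python3 - <<'E'
from h import *
print(go(.600,.081,.209,176.1))
E
```

```text
t: 23.92
eef_pos: [0.5575, 0.2235, 0.1339]
eef_rot: [[-0.072, -0.997, -0.008], [-0.997, 0.072, -0.004], [0.005, 0.007, -1.0]]
contact_force: [-0.3, -0.8, -0.6]
gripper_width: 1.003
grasp_force: 0.0
t: 24.75
eef_pos: [0.5597, 0.2263, 0.1381]
eef_rot: [[-0.069, -0.998, -0.0], [-0.998, 0.069, -0.0], [0.0, 0.0, -1.0]]
contact_force: [-0.9, 1.4, 1.2]
gripper_width: 0.449
grasp_force: 30.0
t: 25.17
eef_pos: [0.5616, 0.2269, 0.2624]
eef_rot: [[-0.069, -0.998, 0.007], [-0.998, 0.069, 0.003], [-0.004, -0.007, -1.0]]
contact_force: [1.0, 0.8, -1.2]
gripper_width: 0.452
grasp_force: 30.0
t: 25.83
eef_pos: [0.5994, 0.0812, 0.2564]
eef_rot: [[-0.07, -0.998, -0.002], [-0.998, 0.07, -0.0], [0.0, 0.002, -1.0]]
contact_force: [-0.4, 1.0, -3.3]
gripper_width: 0.452
grasp_force: 30.0
(array([ 0.0002, -0.0008,  0.0474]), array([ 0.002, -0.   , -0.002]))
```

```bash
python3 -m pendant '0 0 0.02 0 0 0 1;0 0 0.035 0 0 0 1;0 0 0.042 0 0 0 1;0 0 0.047 0 0 0 1;0 0 0.048 0 0 0 1';python3 -m pendant '0 0 0 0 0 0 1;0 0 0 0 0 0 0;0 0 0 0 0 0 0;0 0 0 0 0 0 0;0 0 0 0 0 0 0' ;python3 -m pendant '0 0 0 0 0 0 0;0 0 -0.03 0 0 0 0;0 0 -0.07 0 0 0 0;0 0 -0.1 0 0 0 0;0 0 -0.1 0 0 0 0';  python3 - <<'E'
from h import *
def proj(n,P):
    c=camera_info(n); A=np.array(c['attitude']).T
    K=np.array([[c['fx'],0,c['cx']],[0,c['fy'],c['cy']],[0,0,1]])
    return cv2.projectPoints(np.array(P,float),cv2.Rodrigues(A)[0],-A@np.array(c['eye']),K,np.array([c['k1'],0,0,0,0.]))[0].reshape(-1,2)
a=np.radians(15.5);X=np.array([np.cos(a),np.sin(a),0]);Y=np.array([-np.sin(a),np.cos(a),0])
for zt in(.084,.094,.104):
  w=.516,.3797
  P=[np.array([*w,z])+X*i*.022+Y*j*.006 for i in(-1,1) for j in(-1,1) for z in(zt-.038,zt)]
  for n in('scene','top'):
    q=proj(n,P); print(zt,n,q.min(0).round(1),q.max(0).round(1))
for n,roi in('scene',(470,350,540,430)),('top',(110,230,150,275)):
    im=cv2.imread(f'pics/{n}0.png'); c=np.vstack(blobs(mask(im,(0,110,50),(9,255,255))|mask(im,(170,110,50),(180,255,255)),20,roi)); print(n,c.min(0),c.max(0))
# lock: slot and cylinder top
im=cv2.imread('pics/top0.png'); g=cv2.cvtColor(im,cv2.COLOR_BGR2GRAY)
m=cv2.inRange(g,0,92); hs=cv2.cvtColor(im,cv2.COLOR_BGR2HSV)
for c in blobs(m,5,(177,298,197,322)): print('slot',rect('top',c,.073),c.mean(0),cv2.contourArea(c))
cyl=mask(im,(0,0,95),(180,60,255))
for c in blobs(cyl,100,(165,285,215,335)): print('cyl',rect('top',c,.073),c.min(0),c.max(0))
im=camera('top'); cv2.imwrite('pics/t8.png',im)
im=camera('scene'); cv2.imwrite('pics/s8.png',im)
cv2.imwrite('pics/crop2.png',cv2.resize(im[265:345,430:530],None,fx=7,fy=7,interpolation=cv2.INTER_CUBIC))
E
```

```text
t: 26.25
eef_pos: [0.5995, 0.0818, 0.2089]
eef_rot: [[-0.068, -0.998, -0.002], [-0.998, 0.068, -0.001], [0.001, 0.002, -1.0]]
contact_force: [0.3, -0.5, -2.2]
gripper_width: 0.453
grasp_force: 30.0
t: 26.67
eef_pos: [0.6005, 0.0811, 0.2111]
eef_rot: [[-0.069, -0.998, 0.002], [-0.998, 0.069, 0.001], [-0.001, -0.002, -1.0]]
contact_force: [-0.3, -0.8, 0.0]
gripper_width: 0.672
grasp_force: 0.0
t: 27.08
eef_pos: [0.6031, 0.0812, 0.3185]
eef_rot: [[-0.069, -0.998, 0.015], [-0.998, 0.069, 0.003], [-0.004, -0.015, -1.0]]
contact_force: [0.1, -0.9, 1.5]
gripper_width: 0.978
grasp_force: 0.0
0.084 scene [492.3 372.2] [516.  405.3]
0.084 top [117.8 242.5] [134.6 264.6]
0.094 scene [494.2 369.9] [518.2 403.4]
0.094 top [116.  242.3] [133.  264.7]
0.104 scene [496.2 367.5] [520.4 401.4]
0.104 top [114.1 242.2] [131.4 264.7]
scene [496 372] [517 402]
top [116 243] [131 263]
slot [398.  250.9  14.5   8.4   0.5] [184.73684211 311.31578947] 23.5
slot [420.  232.3  20.5   8.8  46.1] [193.68181818 301.31818182] 16.0
cyl [399.3 251.   48.7  48.4 -75.2] [174 299] [197 323]
```

View pics/s8.png

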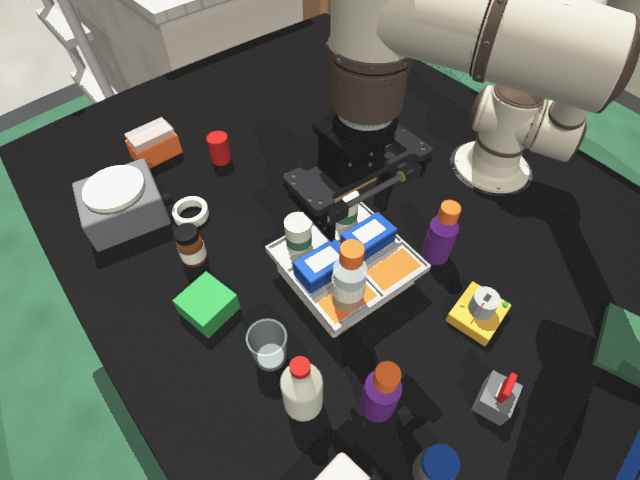

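View pics/crop2.png

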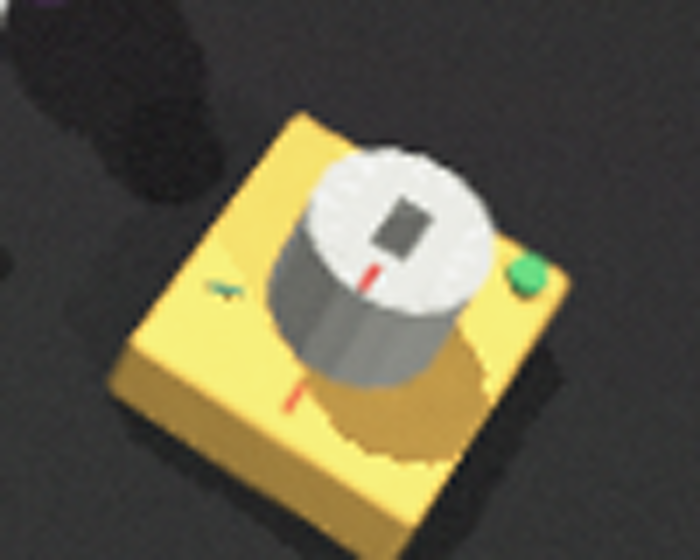

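```bash
python3 - <<'E'
from h import *
f=lambda p:np.array(p,float)/7+[430,265]-.43
w=world('scene',[f(p) for p in[(130,345),(412,527),(570,285),(302,113)]],.03)[:,:2]; print(w.round(4),'centre',w.mean(0).round(4))
for i in range(4): d=w[(i+1)%4]-w[i]; print(np.linalg.norm(d).round(4),np.degrees(np.arctan2(d[1],d[0])).round(1))
s=world('scene',[f(p) for p in[(402,228),(407,196),(434,212),(398,260),(371,242)]],.073)[:,:2]; print('slot',s.round(4),s[1:].mean(0))
c=world('scene',[f(p) for p in[(401,232)]],.073); print('cyl ellipse',c)
print(go(.516,.3797,.20,105.5),get_obs()['joint_pos'].round(2))
E
```

```text
[[0.4562 0.2166]
 [0.441  0.3031]
 [0.3452 0.2878]
 [0.3575 0.2004]] centre [0.4   0.252]
0.0878 99.9
0.0971 -170.9
0.0883 -82.0
0.1 9.3
slot [[0.3985 0.2511]
 [0.3891 0.2459]
 [0.3876 0.2539]
 [0.4075 0.2565]
 [0.4085 0.2482]] [0.39818735 0.25111231]
cyl ellipse [[0.39971503 0.25171088 0.073     ]]
(array([-0.2916,  0.1054,  0.1121]), array([-0.002,  0.004,  1.231])) [ 0.4   0.31  0.07 -0.   -1.32 -0.47]
```

The bottle stands in the far orange pocket (350,290). The lock slot is at about (0.398, 0.251) with yaw about 9°, and two views put the key bow at (0.516, 0.380) with its top at 94 mm. Moving over the key.

```bash
python3 -m pendant '-0.03 0.01 0 0 0 -0.1 0;-0.06 0.02 0 0 0 -0.2 0;-0.09 0.03 0 0 0 -0.3 0;-0.12 0.04 0 0 0 -0.4 0;-0.15 0.05 0 0 0 -0.5 0' >/dev/null
python3 -m pendant '-0.03 -0.004 0 0 0 -0.1 0;-0.06 -0.008 0 0 0 -0.2 0;-0.09 -0.012 0 0 0 -0.3 0;-0.12 -0.016 0 0 0 -0.4 0;-0.15 -0.02 0 0 0 -0.5 0' >/dev/null
python3 -m pendant '0 0 0 0 0 -0.1 0;0 0 0 0 0 -0.2 0;0 0 0 0 0 -0.3 0;0 0 0 0 0 -0.4 0;0 0 0 0 0 -0.5 0' >/dev/null
python3 -m pendant '0 0 0 0 0 -0.1 0;0 0 0 0 0 -0.2 0;0 0 0 0 0 -0.3 0;0 0 0 0 0 -0.4 0;0 0 0 0 0 -0.41 0' >/dev/null
python3 -m pendant '0 0 0 0 0 0 0.4;0 0 0 0 0 0 0.4;0 0 0 0 0 0 0.4;0 0 0 0 0 0 0.4'; python3 -c "
from h import *
print(go(.516,.3797,.15,285.5),get_obs()['joint_pos'].round(2))"
```

```text
t: 29.18
eef_pos: [0.516, 0.3788, 0.3097]
eef_rot: [[0.964, 0.265, -0.0], [0.265, -0.964, -0.0], [-0.0, 0.0, -1.0]]
contact_force: [0.2, 0.2, -0.3]
gripper_width: 0.782
grasp_force: 0.0
(array([ 0.0002, -0.0009,  0.1597]), array([ 0.   ,  0.   , -0.002])) [ 0.89  0.38  0.16 -0.   -1.35  0.95]
```

```bash
python3 -m pendant '0 -0.001 0.04 0 0 -0.002 0.4;0 -0.001 0.08 0 0 -0.002 0.4;0 -0.001 0.12 0 0 -0.002 0.4;0 -0.001 0.15 0 0 -0.002 0.4;0 -0.001 0.16 0 0 -0.002 0.4' >/dev/null; python3 -m pendant '0 0 0.03 0 0 0 0.4;0 0 0.055 0 0 0 0.4;0 0 0.069 0 0 0 0.4;0 0 0.069 0 0 0 0.4;0 0 0.069 0 0 0 0.4'; python3 -m pendant '0 0 0 0 0 0 1;0 0 0 0 0 0 1;0 0 0 0 0 0 1;0 0 0 0 0 0 1;0 0 0 0 0 0 1' 8 >/dev/null;python3 -m pendant '0 0 0 0 0 0 1;0 0 0 0 0 0 1;0 0 0 0 0 0 1;0 0 0 0 0 0 1;0 0 0 0 0 0 1'
```

```text
t: 30.02
eef_pos: [0.5165, 0.3803, 0.0817]
eef_rot: [[0.963, 0.269, 0.001], [0.269, -0.963, 0.0], [0.001, 0.0, -1.0]]
contact_force: [0.0, -0.6, 1.6]
gripper_width: 0.602
grasp_force: 0.0
t: 30.85
eef_pos: [0.5159, 0.3799, 0.0811]
eef_rot: [[0.963, 0.268, 0.0], [0.268, -0.963, 0.0], [0.0, 0.0, -1.0]]
contact_force: [-0.7, -0.4, 1.2]
gripper_width: 0.136
grasp_force: 8.0
```

```bash
python3 -m pendant '0 0 0 0 0 0 1;0 0 0 0 0 0 1;0 0 -0.01 0 0 0 1;0 0 -0.02 0 0 0 1;0 0 -0.03 0 0 0 1' 40; python3 -m pendant '0 0 -0.02 0 0 0 1;0 0 -0.05 0 0 0 1;0 0 -0.08 0 0 0 1;0 0 -0.08 0 0 0 1;0 0 -0.08 0 0 0 1'; python3 -c "
from h import *
cv2.imwrite('pics/s9.png',camera('scene')[200:420,400:560])
print(go(.3985,.2512,.191,279))"
```

```text
t: 31.27
eef_pos: [0.5159, 0.3799, 0.112]
eef_rot: [[0.963, 0.268, 0.0], [0.268, -0.963, 0.0], [0.0, 0.0, -1.0]]
contact_force: [0.4, -1.1, -0.3]
gripper_width: 0.137
grasp_force: 40.0
t: 31.68
eef_pos: [0.5167, 0.3808, 0.1947]
eef_rot: [[0.963, 0.268, 0.004], [0.268, -0.963, 0.005], [0.006, -0.004, -1.0]]
contact_force: [0.4, 0.9, -1.5]
gripper_width: 0.138
grasp_force: 40.0
(array([-0.1475,  0.0926,  0.001 ]), array([-0.002, -0.001,  0.114]))
```

```bash
python3 -m pendant '-0.03 0.02 0 0 0 0.03 1;-0.06 0.04 0 0 0 0.06 1;-0.09 0.06 0 0 0 0.09 1;-0.12 0.08 0 0 0 0.114 1;-0.1476 0.0925 0 0 0 0.114 1'>/dev/null;  python3 -m pendant '0 0 0.01 0 0 0 1;0 0 0.02 0 0 0 1;0 0 0.03 0 0 0 1;0 0 0.03 0 0 0 1;0 0 0.03 0 0 0 1'; python3 -c "
from h import *
im=camera('scene')
cv2.imwrite('pics/s10.png',cv2.resize(im[220:345,420:540],None,fx=4.8,fy=4.8,interpolation=cv2.INTER_CUBIC))
print(go(.3985,.2512,.161,279))"
```

```text
t: 32.57
eef_pos: [0.3979, 0.2504, 0.1601]
eef_rot: [[0.988, 0.157, -0.002], [0.157, -0.988, -0.002], [-0.002, 0.002, -1.0]]
contact_force: [0.2, -0.3, -0.4]
gripper_width: 0.136
grasp_force: 40.0
(array([ 0.0002, -0.0003, -0.0003]), array([0.001, 0.001, 0.001]))
```

View pics/s10.png

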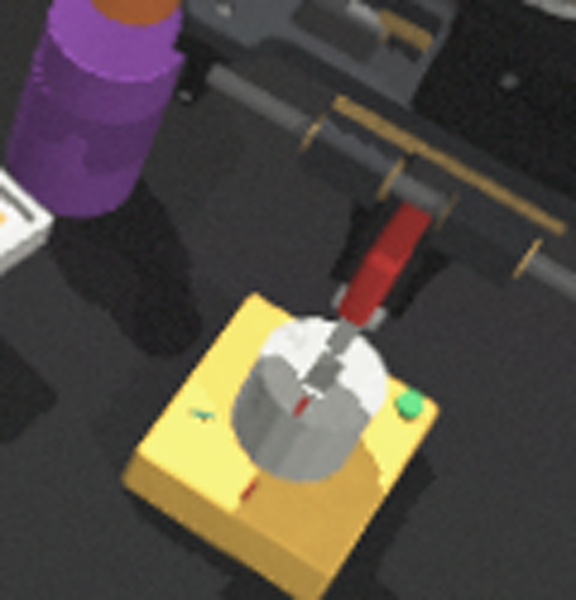

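The key hangs upright and parallel to the slot, with its tip just above it (325,360). Inserting slowly while watching the forces.

```bash
python3 -m pendant '0 0 0.008 0 0 0 1;0 0 0.016 0 0 0 1;0 0 0.022 0 0 0 1;0 0 0.025 0 0 0 1;0 0 0.025 0 0 0 1';python3 -m pendant '0 0 0.002 0 0 0 1;0 0 0.005 0 0 0 1;0 0 0.008 0 0 0 1;0 0 0.008 0 0 0 1'
```

```text
t: 33.03
eef_pos: [0.398, 0.2506, 0.1348]
eef_rot: [[0.988, 0.157, -0.002], [0.157, -0.988, -0.002], [-0.002, 0.002, -1.0]]
contact_force: [-0.7, -0.3, -1.2]
gripper_width: 0.138
grasp_force: 40.0
t: 33.37
eef_pos: [0.3982, 0.2509, 0.1274]
eef_rot: [[0.988, 0.157, -0.001], [0.157, -0.988, -0.001], [-0.001, 0.0, -1.0]]
contact_force: [-0.7, -0.1, -0.5]
gripper_width: 0.138
grasp_force: 40.0
```

```bash
python3 -m pendant '0 0 0.005 0 0 0 1;0 0 0.01 0 0 0 1;0 0 0.015 0 0 0 1;0 0 0.02 0 0 0 1;0 0 0.022 0 0 0 1';python3 -m pendant '0 0 0.001 0 0 0 1;0 0 0.0025 0 0 0 1;0 0 0.0025 0 0 0 1'
```

```text
t: 33.78
eef_pos: [0.3981, 0.2507, 0.1049]
eef_rot: [[0.988, 0.157, -0.001], [0.157, -0.988, -0.001], [-0.001, 0.001, -1.0]]
contact_force: [0.2, -0.1, -0.1]
gripper_width: 0.134
grasp_force: 40.0
t: 34.03
eef_pos: [0.3985, 0.2511, 0.104]
eef_rot: [[0.988, 0.157, 0.0], [0.157, -0.988, -0.0], [-0.0, 0.0, -1.0]]
contact_force: [-1.6, -1.3, 3.2]
gripper_width: 0.136
grasp_force: 40.0
```

```bash
python3 -m pendant '0 0 -0.001 0 0 0.1 1;0 0 -0.001 0 0 0.2 1;0 0 -0.001 0 0 0.3 1;0 0 -0.001 0 0 0.4 1;0 0 -0.001 0 0 0.5 1';python3 -m pendant '0 0 0 0 0 0.1 1;0 0 0 0 0 0.2 1;0 0 0 0 0 0.3 1;0 0 0 0 0 0.4 1;0 0 0 0 0 0.5 1';python3 -m pendant '0 0 0 0 0 0.03 1;0 0 0 0 0 0.06 1;0 0 0 0 0 0.09 1;0 0 0 0 0 0.1 1'; python3 -c "
from h import *
o=get_obs();print(o['moment'].round(3))"
```

```text
t: 34.45
eef_pos: [0.3983, 0.2511, 0.1047]
eef_rot: [[0.94, -0.34, -0.0], [-0.34, -0.94, -0.0], [-0.0, 0.0, -1.0]]
contact_force: [-1.1, 0.2, 1.2]
gripper_width: 0.135
grasp_force: 40.0
t: 34.87
eef_pos: [0.3984, 0.251, 0.1046]
eef_rot: [[0.662, -0.749, -0.0], [-0.749, -0.662, -0.0], [0.0, 0.0, -1.0]]
contact_force: [-1.5, -0.0, 0.1]
gripper_width: 0.137
grasp_force: 40.0
t: 35.2
eef_pos: [0.3983, 0.251, 0.1046]
eef_rot: [[0.587, -0.809, -0.0], [-0.809, -0.587, -0.0], [0.0, 0.0, -1.0]]
contact_force: [-0.5, -1.3, 0.7]
gripper_width: 0.131
grasp_force: 40.0
[-0.145  0.558 -0.007]
```

```bash
for i in 1 2 3; do python3 -m pendant '0 0 0 0 0 0.02 1;0 0 0 0 0 0.04 1;0 0 0 0 0 0.05 1;0 0 0 0 0 0.05 1' | grep -E 'rot|contact'; python3 -c "
from h import *
o=get_obs();print(o['moment'].round(3))"; done
```

```text
eef_rot: [[0.546, -0.837, -0.0], [-0.837, -0.546, -0.0], [0.0, 0.0, -1.0]]
contact_force: [-2.2, -0.4, 2.8]
[-0.188  0.736  0.068]
eef_rot: [[0.504, -0.864, -0.0], [-0.864, -0.504, -0.0], [0.0, 0.0, -1.0]]
contact_force: [-2.4, -0.9, 4.3]
[-0.293  0.936  0.054]
eef_rot: [[0.46, -0.888, -0.0], [-0.888, -0.46, -0.0], [0.0, 0.0, -1.0]]
contact_force: [-3.3, -1.8, 5.8]
[-0.272  1.085  0.191]
```

```bash
python3 -m pendant '0 0 0 0 0 -0.02 1;0 0 0 0 0 -0.03 1;0 0 0 0 0 -0.03 0.6;0 0 0 0 0 -0.03 0.6;0 0 0 0 0 -0.03 0.6'>/dev/null; python3 -m pendant '0 0 0 0 0 0 0.5;0 0 0 0 0 0 0.5;0 0 0 0 0 0 0.5;0 0 -0.02 0 0 0 0.5;0 0 -0.04 0 0 0 0.5';python3 -m pendant '0 0 -0.04 0 0 0 0.5;0 0 -0.08 0 0 0 0.5;0 0 -0.12 0 0 0 0.5;0 0 -0.14 0 0 0 0.5;0 0 -0.14 0 0 0 0.5'; python3 -c "
from h import *
im=camera('scene'); cv2.imwrite('pics/s11.png',cv2.resize(im[160:420,240:560],None,fx=2.3,fy=2.3,interpolation=cv2.INTER_CUBIC))"
```

```text
t: 37.03
eef_pos: [0.3979, 0.2504, 0.1439]
eef_rot: [[0.487, -0.874, -0.002], [-0.874, -0.487, -0.003], [0.001, 0.003, -1.0]]
contact_force: [0.2, 0.5, 0.1]
gripper_width: 0.491
grasp_force: 0.0
t: 37.45
eef_pos: [0.4005, 0.2528, 0.2903]
eef_rot: [[0.487, -0.873, 0.009], [-0.873, -0.487, 0.008], [-0.003, -0.012, -1.0]]
contact_force: [1.3, 0.9, 0.5]
gripper_width: 0.501
grasp_force: 0.0
```

View pics/s11.png

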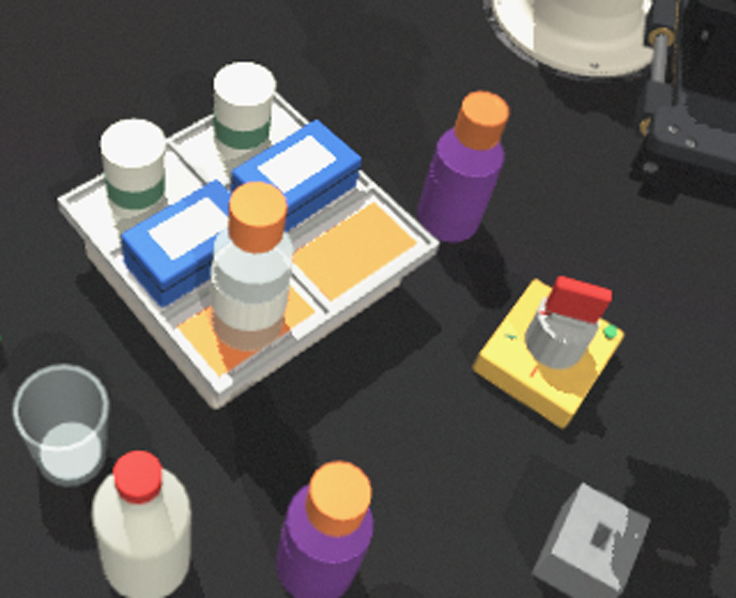

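```bash
python3 -m pendant '0 0 0 0 0 0 0.5;0 0 0 0 0 0 0.5;0 0 0 0 0 0 0.5' | grep -E 'contact'; python3 - <<'E'
from h import *
im=camera('scene'); m=mask(im,(0,110,50),(9,255,255))|mask(im,(170,110,50),(180,255,255))
for c in blobs(m,60,(465,265,520,310)): 
    # upper outline of the bow: its top corners on z = .117
    h=cv2.approxPolyDP(c.reshape(-1,1,2),2.5,True)[:,0]; w=world('scene',h,.117)[:,:2]
    for p,q in zip(h,w): print(p,q.round(4))
    for i in range(len(w)): d=w[(i+1)%len(w)]-w[i]; print(i,np.linalg.norm(d).round(3),np.degrees(np.arctan2(d[1],d[0])).round(1))
E
```

```text
contact_force: [0.4, 0.7, 0.0]
[482 280] [0.4081 0.2302]
[476 296] [0.444  0.2439]
[498 300] [0.4205 0.2751]
[505 286] [0.3863 0.2661]
0 0.038 20.9
1 0.039 127.0
2 0.035 -165.3
3 0.042 -58.6
```

```bash
python3 -c "
from station import *
print(finish_job())"
```

```text
the job is handed in; nothing more can be done
None
```

I handed in the job after about 38 s of the 210 s: both slide boxes, both jars and the one clear bottle stand in their pockets, and the key is seated and turned clockwise about 68°, which should put the cylinder at its run stop. The cylinder angle and the seating were checked from the pictures and forces only, and the hand-in returned no verdict.

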